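# Turn over the status tag of the empty chip dock

## Task

Three chip docks stand on the pale board, and the chip of one of them is already under the microscope, so its pocket is empty. With a fingertip, turn the hinged tag of that empty dock over its pin, from the left (as the robot sees it) all the way over to the right, until it lies flat and shows its other face (the bar). Do it gently, without gripping or flicking the tag, and leave the docks, chips, other tags and everything else as they are, then move clear.

Things in the scene. Friction and masses are not known exactly. Their poses are not given: they have to be found in the camera images.
- dock_empty: the dock whose chip pocket is empty: steel base 94 (x) x 110 (y) x 10 mm, loose (about 0.6 kg) on the 5 mm thick pale board. Origin: centre of its underside; x points to the robot's right (yaw -1.57 +- 0.25), y away from the robot, z up. Far half (y = +30 mm): chip pocket 80 x 30 mm, white floor at z = 10, clear rim 5 mm high. Near half (y = -28 mm): the hinged tag.
- tag_empty (a joint): angle of the empty dock's status tag, rad: 0 = level on the left, towards dock -x (ring face up), pi/2 = upright, pi = level on the right (bar face up). It turns about the dock's +y between stops at 0 and pi; its stiff pin holds it at any angle; 0.2 to 0.5 N at the free edge moves it. Starts between 0 and 0.2.
- pin_empty (a point): middle of the tag's hinge pin (along y, at x = 0, z = 60 mm of the dock, 65 mm above the table); axes as the dock's. Two black cheeks hold it: 26 mm long in x, 4 mm thick, inner faces 43 mm apart, tops 8 mm above the pin. Two black rest plates stand under the tag at x = -22 and +22 mm, 4 mm thick, 40 mm wide, tops 3 mm below the pin.
- edge_empty (a point): middle of the tag's free edge, 60 mm from the pin; moves with the tag. The tag: grey plate 40 mm wide, 4 mm thick, 16 g, in the pin's plane, white ring inlaid in one face, white bar in the other. At 0 it overhangs the base's left edge by 13 mm and its outer 36 mm has only air beneath (48 mm to the base, 63 mm to the board): a fingertip fits under it.
- dock_waiting: a second dock of the same kind, its pocket filled by a chip, its tag lying to the left. To be left alone. Free edges of tags that lie towards each other on neighbouring docks are at least 100 mm apart.
- tag_waiting (a joint): tag of dock_waiting, same values (starts 0 to 0.12). To be left alone.
- dock_done: a third dock of the same kind, its pocket filled by a chip, its tag already turned over to the right. To be left alone.
- tag_done (a joint): tag of dock_done, same values (starts 3.02 to 3.14). To be left alone.
- chip_waiting: chip lying loose in the pocket of dock_waiting: black plate 76 x 26 x 3 mm with a clear block 64 x 20 x 5 mm on it; origin centre of its underside.
- chip_done: the same kind of chip, in the pocket of dock_done.
- vial_a: amber vial with black cap, 22 mm wide, 36 mm high, standing loose on the board beyond the docks; origin centre of its underside.
- vial_b: a second vial, same as vial_a.
- dropper: white dropper bottle, 32 mm wide, 75 mm high, standing loose on the board beyond the docks; origin centre of its underside.
- dish: closed clear dish, 90 mm wide, 15 mm high, loose on the table to the left; origin centre of its underside. (A fixed display, 160 mm high, stands farther left and back.)
- tweezers: steel tweezers, 132 mm long along their x, 6 mm high, loose on the board between robot and docks; origin mid-length underneath.
- chip_box: open grey box 120 x 90 x 30 mm with dividers, loose on the table to the right; origin centre of its underside. (The fixed reader with the microscope, 335 mm high, stands beyond it, over 0.15 m right of the docks.)

How it is judged:
By the outcome, as a careful person would: the job done as asked, in the order asked, and still so for the second after the job is handed in, with the robot touching nothing.
It also fails if it takes over 38 s, if anything falls off the work surface, if the arm or the gripper's body presses on something with over 40 N, if the wrist force passes 120 N, or if a joint passes its speed limit or range.

## Robot

A 6-joint arm with a two-finger parallel gripper is mounted at the origin on the work surface. World frame = base frame: x ahead of the robot, y to its left, z up, the work surface at z = 0. Lengths are in m, angles in rad, forces in N, time in s.
With the tool pointing down it reaches from about 0.35 to 0.725 m from the base axis. Payload 4.3 kg.
Tool frame: the origin (TCP) lies midway between the tips of the shut fingers; the grasp point (between the pads) lies 19 mm behind it; z points along the fingers, y is the line along which they close (so a half turn about z gives the same grasp; the last joint's range is limited). The gripper opens to 85 mm and grips with 20 to 120 N. Pads are 22 mm wide; open, the fingers measure 114 mm over their backs; the gripper's body (76 mm by 85 mm) begins 54 mm behind the grasp point. The pads swing forward as they close: fully open they stand 13 mm farther back than shut.
Start: joints at [-1.456, 0.377, 0.081, 1.274, 0, 1.46], TCP at [0.128, -0.561, 0.231] pointing down, gripper open.
Joint ranges: [-2.72, 2.72], [-0.84, 1.66], [-1.02, 1.22], [-1.77, 2.12], [-1.37, 1.28], [-3.14, 3.14]. Speed limits (rad/s): [2.57, 2.57, 3.14, 3.14, 3.14, 3.14].

## Interface

Orientations are given as a unit quaternion [w, x, y, z].
In Python, from workcell import status, eyes, bot gives the robot as it stands.
- The arm moves only by the shell command python3 -m jog 'ROWS' [FORCE]. ROWS is a JSON object of lists of equal length, an entry for each row: "hand": the opening, from 0 (shut) to 1 (fully open); "translation": the shift along the tool's x, y, z in cm, a list of three; "roll": the turn about the tool's z in degrees. A call has 1 to 5 rows; each row shifts and turns the commanded pose from where the row before left it, along the tool's axes as they then stand; what a row does not reach is not made up. A row lasts 1/12 s, in which the tool goes at most 41.7 mm and 7.16 degrees, less where a joint would pass 70% of its speed; a pose out of reach is approached as far as the arm can. A call is refused whole if a number of a shift passes 4.17 or a number of a turn 7.16, either way. A call with a gripper value outside its range is refused whole. The fingers move at their own pace and stop on an object; FORCE is the grip in N (left out, the last holds). Time passes only in rows, so rows that do not move let the fingers close. It gives the time, the measured TCP pose, the force, the opening and the grip force at its end, in the units of the state.
- status.get_obs(): the state, without advancing time (a new reading comes with each control period).
- eyes.snapshot(name): name is "scene" or "top" or "wrist"; returns a dict with "image" (480x640x3 uint8, blue, green, red), "intrinsics" (3x3 intrinsics, pixels), "T" (4x4, takes a point from camera to world coordinates). Camera axes: x right, y down, z forward; pixel columns grow to the right and rows downward; lengths in m; the calibration is good to about 2 mm. The wrist camera is an equidistant fisheye: a pixel r from the principal point sees the ray r / f radians off the axis. A picture is of the moment at which its call begins. There is no depth.
- bot.job_done(): hands the job in; it is judged then, once.
The state is a dict: "time": time; "joint_pos": joint angles; "qd": joint speeds; "effort": joint torques, N m; "eef_pos": TCP position; "ee_rot": TCP orientation; "ft_force": force on the tool from outside, world axes, zero at the start; "ft_torque": the same for the moment, N m; "gripper_width": opening from 0.0 (shut) to 1.0 (fully open); "finger_force": force on a finger pad.
Only numpy, scipy, OpenCV 4.12 (cv2) and the standard library are available. Lean on these libraries where they do the work, as an engineer would, in place of code of your own. Each camera call takes 0.05 s, during which the arm holds its last target. There are 200 camera calls.

## Working session

There is one attempt and no reset: what is moved stays moved. The work goes in short steps, Python scripts to look and compute and a shell command to move; the robot and the scene stay as the last step left them, time stands still between calls to the robot, and variables do not carry over. Pictures are saved under pics/ and viewed, at most 10 in all, crops included, and the job is handed in when it is done.

```bash
mkdir -p pics; ls
python3 - <<'E'
from workcell import status,eyes,bot
import cv2,json,numpy as np
for n in("top","scene"):
    s=eyes.snapshot(n); cv2.imwrite(f"pics/{n}0.png",s["image"]); np.savez(f"pics/{n}0.npz",K=s["intrinsics"],T=s["T"]); print(n,s["intrinsics"],s["T"])
print(status.get_obs())
E
```

```text
pics
top [[507.2236133    0.         323.55520676]
 [  0.         507.2236133  235.04175843]
 [  0.           0.           1.        ]] [[ 0.08862522 -0.97111469  0.22154417  0.31075606]
 [-0.99605295 -0.08750017  0.01490767 -0.00796559]
 [ 0.0049081  -0.22199092 -0.97503638  1.26057021]
 [ 0.          0.          0.          1.        ]]
scene [[477.96953244   0.         321.50835788]
 [  0.         477.96953244 239.31980251]
 [  0.           0.           1.        ]] [[-0.191483    0.57847398 -0.79290738  1.50098483]
 [ 0.98146169  0.1196003  -0.14976221  0.16245816]
 [ 0.00819842 -0.80688514 -0.59065147  0.75248544]
 [ 0.          0.          0.          1.        ]]
{'time': 0.1, 'joint_pos': array([-1.45628375e+00,  3.78004102e-01,  7.97724242e-02,  1.27437672e+00,
        1.21125295e-05,  1.46053090e+00]), 'qd': array([-0.00027932, -0.00103129,  0.00360797, -0.00035216,  0.00087481,
       -0.00117102]), 'effort': array([ 1.11340803e-03, -4.64692712e+01,  2.70582390e+01,  1.19819140e-02,
       -1.11426939e-04,  7.45340056e-07]), 'eef_pos': array([ 0.12812489, -0.55995623,  0.23045125]), 'ee_rot': array([-9.06046232e-04,  9.93690594e-01,  1.12152496e-01,  4.13221327e-06]), 'ft_force': array([ 1.36324351,  0.38477083, -0.09806008]), 'ft_torque': array([ 0.02774485, -0.0201863 , -0.03549764]), 'finger_force': 0.0, 'gripper_width': 1.0026381294897582}
```

View pics/top0.png

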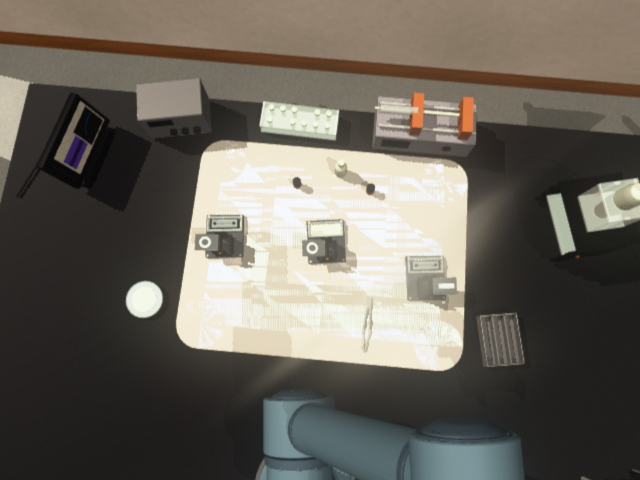

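View pics/scene0.png

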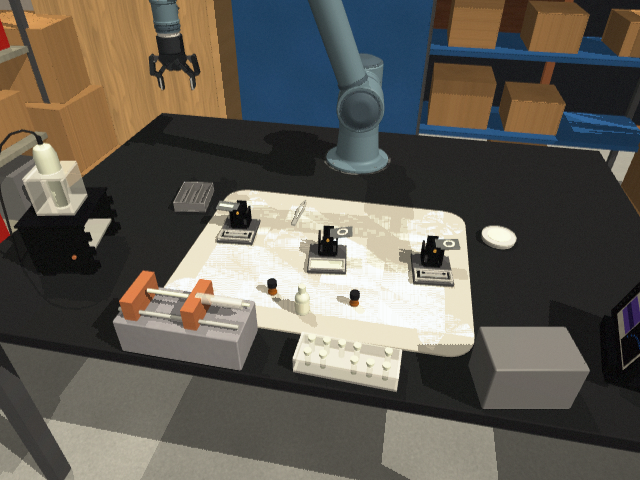

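The empty dock is the middle one: its white pocket is at (324,229) in top, with its tag to the left at (312,247). I'll zoom in on both views.

Run:
```python
import cv2,numpy as np
a=cv2.imread("pics/top0.png")[205:275,290:360]; b=cv2.imread("pics/scene0.png")[215:285,295:365]
f=lambda i:cv2.resize(i,(400,560)[:1]*2,interpolation=cv2.INTER_CUBIC)
cv2.imwrite("pics/crop.png",np.hstack([f(a),f(b)]))
```

```text
(no output)
```

View pics/crop.png

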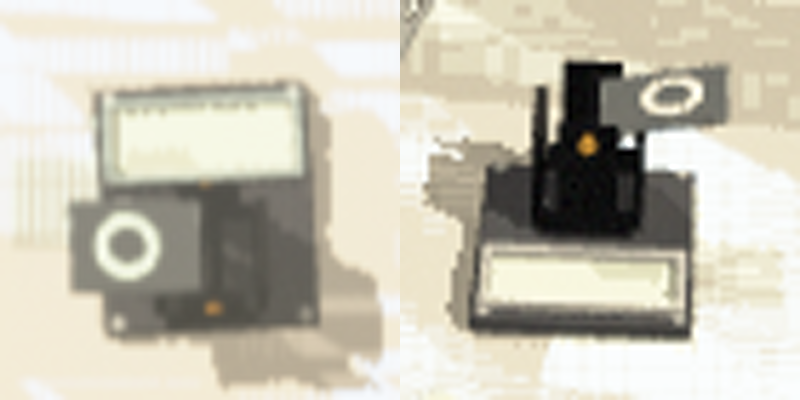

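```bash
cat > h.py <<'E'
import numpy as np
C={n:np.load(f"pics/{n}0.npz") for n in("top","scene")}
def onz(n,u,v,z):
    K,T=C[n]["K"],C[n]["T"]; d=T[:3,:3]@np.linalg.inv(K)@[u,v,1]; o=T[:3,3]
    return o+d*(z-o[2])/d[2]
def tri(a,b):
    A=[];B=[]
    for n,(u,v) in(("top",a),("scene",b)):
        K,T=C[n]["K"],C[n]["T"]; d=T[:3,:3]@np.linalg.inv(K)@[u,v,1]; d/=np.linalg.norm(d)
        P=np.eye(3)-np.outer(d,d); A.append(P);B.append(P@T[:3,3])
    return np.linalg.lstsq(np.vstack(A),np.hstack(B),rcond=None)[0]
t=lambda x,y:(290+x/5.714-.4,205+y/5.714-.4); s=lambda x,y:(295+(x-400)/5.714-.4,215+y/5.714-.4)
E
python3 - <<'E'
from h import *
np.set_printoptions(precision=4,suppress=True)
P=[onz("top",*t(*p),.02) for p in((97,90),(305,83),(308,178),(103,187))]
print("rim",*P); c=np.mean(P,0); e=(P[1]+P[2]-P[0]-P[3])/2; print("c",c,"w",np.linalg.norm(e),"yaw",np.arctan2(e[1],e[0]))
B=[onz("top",*t(*p),.015) for p in((105,335),(320,325))]; e=B[1]-B[0];print("base near",*B,np.linalg.norm(e),np.arctan2(e[1],e[0]))
o=[onz("top",*t(*p),.065) for p in((205,183),(212,308))]; print("pin",*o,np.mean(o,0),np.linalg.norm(o[1]-o[0]))
print("edge tri",tri(t(71,246),s(727,94)),"farpin tri",tri(t(205,183),s(588,145)))
for z in(.065,.07,.075):print(z,onz("top",*t(71,246),z))
print("corners tri far",tri(t(70,202),s(727,122)),"near",tri(t(72,291),s(725,65)))
E
```

```text
rim [0.6267 0.0571 0.02  ] [ 0.6381 -0.0342  0.02  ] [ 0.5953 -0.039   0.02  ] [0.5832 0.0502 0.02  ]
c [0.6108 0.0085 0.02  ] w 0.09102138499407228 yaw -1.441071447401848
base near [0.5187 0.0433 0.015 ] [ 0.5315 -0.0496  0.015 ] 0.09373792403070988 -1.434128510471057
pin [0.5789 0.0053 0.065 ] [ 0.5257 -0.0023  0.065 ] [0.5523 0.0015 0.065 ] 0.05371005148440675
edge tri [0.5446 0.0579 0.0765] farpin tri [0.5789 0.0042 0.0659]
0.065 [0.5468 0.0591 0.065 ]
0.07 [0.5458 0.0588 0.07  ]
0.075 [0.5448 0.0585 0.075 ]
corners tri far [0.5635 0.0604 0.0753] near [0.5255 0.0549 0.0782]
```

The dock yaw comes out at about -1.437. The pin is at (0.552, 0.0015), which agrees with the pocket fit, and the tag is at about 0.19 rad. I'll turn the shut gripper so tool x points along dock -x, then travel at a safe height.

```bash
python3 -m jog '{"hand":[0,0,0,0,0],"translation":[[0,0,0],[0,0,0],[0,0,0],[0,0,0],[0,0,0]],"roll":[-7.1,-7.1,-7.1,-7.1,-7.1]}'
python3 -m jog '{"hand":[0,0,0,0,0],"translation":[[0,0,0],[0,0,0],[0,0,0],[0,0,0],[0,0,0]],"roll":[-7.1,-7.1,-7.1,-7.1,-7.1]}'
python3 -m jog '{"hand":[0,0,0],"translation":[[0,0,0],[0,0,0],[0,0,0]],"roll":[-7.0,-6.8,0]}'
```

```text
time: 0.52
eef_pos: [0.1281, -0.5601, 0.2307]
ee_rot: [-0.001, 0.911, 0.413, 0.0]
ft_force: [0.3, -0.2, 0.4]
gripper_width: 0.3
finger_force: 0.0
time: 0.93
eef_pos: [0.1281, -0.5602, 0.2307]
ee_rot: [-0.0, 0.742, 0.671, 0.0]
ft_force: [-0.2, -0.0, -0.4]
gripper_width: 0.002
finger_force: 0.0
time: 1.18
eef_pos: [0.1281, -0.5602, 0.2308]
ee_rot: [-0.0, 0.657, 0.753, 0.0]
ft_force: [-0.1, -0.6, 0.0]
gripper_width: -0.004
finger_force: 0.0
```

```bash
cat >> h.py <<'E'
def pq(o):
    r=np.array(o["eef_pos"]); d=r-[.5523,.0015,.065]; a=np.array([-.133,.991]);b=np.array([.991,.133])
    return "p %.1f q %.1f z %.1f mm"%(1e3*d[:2]@a,1e3*d[:2]@b,1e3*r[2])
E
python3 -m jog '{"hand":[0,0,0,0,0],"translation":[[3.05,2.6,0],[3.05,2.6,0],[3.05,2.6,0],[3.05,2.6,0],[3.05,2.6,0]],"roll":[0,0,0,0,0]}'|head -2
python3 -m jog '{"hand":[0,0,0,0,0],"translation":[[3.05,2.6,0],[3.05,2.6,0],[3.05,2.6,0],[3.05,2.6,0],[3.05,2.6,0]],"roll":[0,0,0,0,0]}'|head -2
python3 -m jog '{"hand":[0,0,0,0,0],"translation":[[3.05,2.6,0],[3.05,2.6,0],[3.05,2.6,0],[3.05,2.6,0],[3.05,2.6,0]],"roll":[0,0,0,0,0]}'|head -2
python3 -m jog '{"hand":[0,0,0,0,0],"translation":[[3.05,2.6,0],[3.05,2.6,0],[3.05,2.6,0],[3.05,2.6,0],[0,0,0]],"roll":[0,0,0,0,0]}'
python3 -c "
from h import *
from workcell import status,eyes
import cv2
print(pq(status.get_obs()))
s=eyes.snapshot('wrist');cv2.imwrite('pics/w1.png',s['image'])"
```

```text
time: 1.6
eef_pos: [0.2371, -0.3902, 0.231]
time: 2.02
eef_pos: [0.3455, -0.2217, 0.2313]
time: 2.43
eef_pos: [0.4541, -0.053, 0.2312]
time: 2.85
eef_pos: [0.543, 0.0853, 0.2302]
ee_rot: [-0.0, 0.657, 0.754, 0.001]
ft_force: [1.0, -0.6, 0.8]
gripper_width: -0.001
finger_force: 0.0
p 84.2 q 1.9 z 230.2 mm
```

View pics/w1.png

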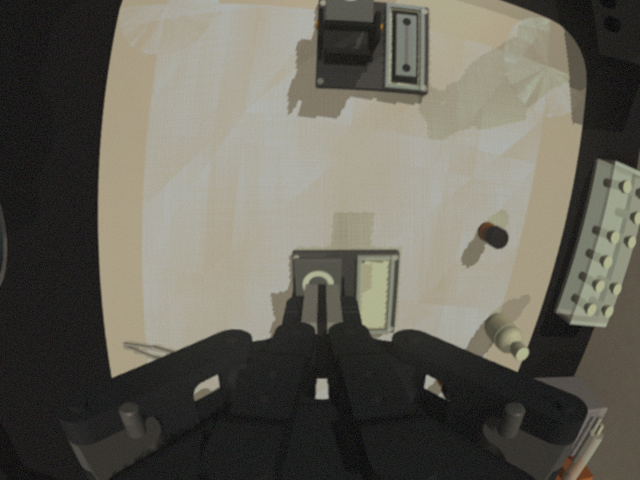

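The shut fingers are lined up with the tag. I'll descend to the left of its edge.

```bash
python3 -m jog '{"hand":[0,0,0,0,0],"translation":[[0.2,-0.2,3.8],[0,0,3.8],[0,0,3.8],[0,0,3.8],[0,0,3.8]],"roll":[0,0,0,0,0]}'|head -1
python3 -m jog '{"hand":[0,0],"translation":[[0,0,0],[0,0,0]],"roll":[0,0]}'
python3 -c "
from h import *
from workcell import status
print(pq(status.get_obs()))"
```

```text
time: 3.32
time: 3.48
eef_pos: [0.5349, 0.0804, 0.0399]
ee_rot: [-0.002, 0.659, 0.752, -0.002]
ft_force: [0.7, -0.1, 0.4]
gripper_width: -0.0
finger_force: 0.0
p 80.5 q -6.8 z 39.9 mm
```

```bash
python3 -m jog '{"hand":[0,0,0,0,0],"translation":[[0,0.3,0.6],[-0.4,0.3,0.6],[-0.4,0,0],[0,0,0],[0,0,0]],"roll":[0,0,0,0,0]}'
python3 -c "
from h import *
from workcell import status,eyes
import cv2
print(pq(status.get_obs()),status.get_obs()['ft_torque'])
s=eyes.snapshot('scene');cv2.imwrite('pics/s2.png',cv2.resize(s['image'][160:300,250:410],(640,560),interpolation=cv2.INTER_CUBIC))"
```

```text
time: 3.9
eef_pos: [0.5462, 0.074, 0.0304]
ee_rot: [0.001, 0.658, 0.753, 0.001]
ft_force: [-0.1, 0.6, 1.2]
gripper_width: -0.003
finger_force: 0.0
p 72.6 q 3.6 z 30.4 mm [-0.01176213 -0.04688956  0.04017826]
```

View pics/s2.png

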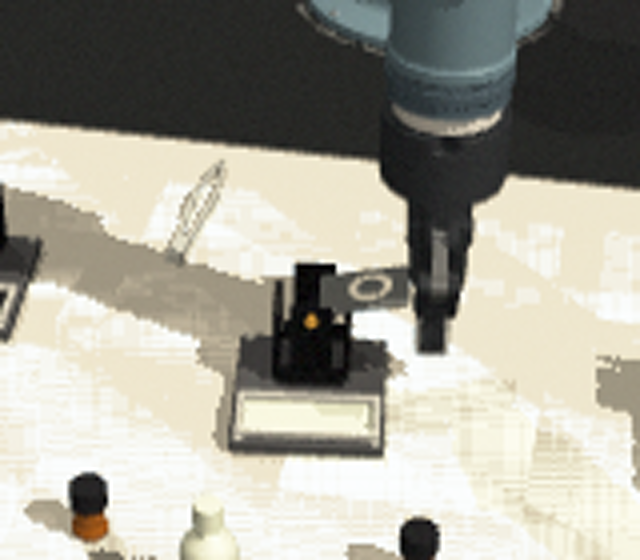

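The fingertip is just left of the edge, and the wider finger links start about 40 mm above the tip. I'll use only the tip, raising it about 12 mm and then stroking up and slightly inward.

```bash
python3 -m jog '{"hand":[0,0,0,0,0],"translation":[[0.2,-0.2,-0.6],[0,-0.2,-0.7],[-0.3,0,0],[-0.2,0,-0.1],[-0.1,0,-0.4]],"roll":[0,0,0,0,0]}'|grep -E "force"
python3 -c "
from h import *
from workcell import status
print(pq(status.get_obs()))"
python3 -m jog '{"hand":[0,0,0,0],"translation":[[-0.1,0,-0.5],[-0.1,0,-0.6],[-0.1,0,-0.6],[0,0,0]],"roll":[0,0,0,0]}'|grep -E "force"
python3 -c "
from h import *
from workcell import status,eyes
import cv2
print(pq(status.get_obs()))
s=eyes.snapshot('scene');cv2.imwrite('pics/s3.png',cv2.resize(s['image'][160:300,250:410],(640,560),interpolation=cv2.INTER_CUBIC))"
```

```text
ft_force: [0.9, -0.5, -0.0]
finger_force: 0.0
p 68.9 q -1.8 z 47.2 mm
ft_force: [-0.2, 0.7, -0.3]
finger_force: 0.1
p 65.9 q -0.4 z 65.8 mm
```

View pics/s3.png

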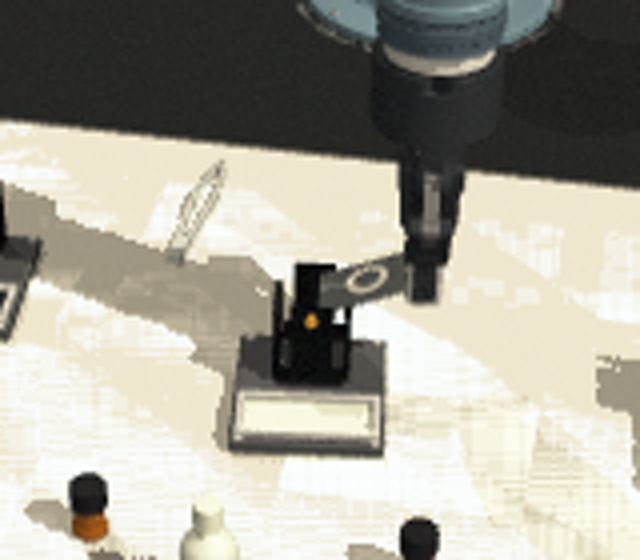

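It works: the tag is at about 0.4 rad and the dock hasn't moved. I'll follow the arc up.

```bash
python3 -m jog '{"hand":[0,0,0,0,0],"translation":[[-0.18,0,-0.45],[-0.18,0,-0.45],[-0.2,0,-0.4],[-0.25,0,-0.4],[-0.25,0,-0.36]],"roll":[0,0,0,0,0]}'|grep -E "ft_force"
python3 -m jog '{"hand":[0,0,0,0,0],"translation":[[-0.27,0,-0.34],[-0.3,0,-0.3],[-0.3,0,-0.27],[-0.35,0,-0.25],[-0.35,0,-0.22]],"roll":[0,0,0,0,0]}'|grep -E "ft_force"
python3 -m jog '{"hand":[0,0,0,0],"translation":[[-0.35,0,-0.2],[-0.4,0,-0.2],[-0.4,0,-0.1],[0,0,0]],"roll":[0,0,0,0]}'|grep -E "ft_force"
python3 -c "
from h import *
from workcell import status,eyes
import cv2
print(pq(status.get_obs()),status.get_obs()['time'])
s=eyes.snapshot('scene');cv2.imwrite('pics/s4.png',cv2.resize(s['image'][160:300,250:410],(640,560),interpolation=cv2.INTER_CUBIC))"
```

```text
ft_force: [0.2, -0.1, 0.4]
ft_force: [-0.2, -0.5, 1.0]
ft_force: [0.7, 0.1, 0.4]
p 27.4 q -1.2 z 103.9 mm 5.9167
```

View pics/s4.png

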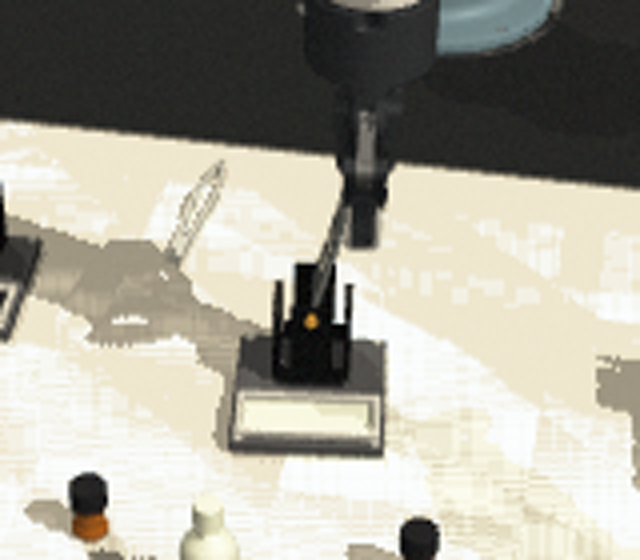

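```bash
python3 -m jog '{"hand":[0,0,0,0,0],"translation":[[-0.36,0,-0.2],[-0.36,0,-0.2],[-0.36,0,-0.2],[-0.36,0,0],[-0.4,0,0]],"roll":[0,0,0,0,0]}'|grep -E "ft_force"
python3 -m jog '{"hand":[0,0,0,0,0],"translation":[[-0.4,0,0],[-0.37,0,0.1],[-0.37,0,0.1],[-0.37,0,0.15],[-0.37,0,0.15]],"roll":[0,0,0,0,0]}'|grep -E "ft_force"
python3 -m jog '{"hand":[0,0,0,0,0],"translation":[[-0.33,0,0.2],[-0.32,0,0.23],[-0.31,0,0.25],[-0.25,0,0.3],[0,0,0]],"roll":[0,0,0,0,0]}'|grep -E "ft_force"
python3 -c "
from h import *
from workcell import status,eyes
import cv2
print(pq(status.get_obs()),status.get_obs()['time'])
s=eyes.snapshot('scene');cv2.imwrite('pics/s5.png',cv2.resize(s['image'][160:300,250:410],(640,560),interpolation=cv2.INTER_CUBIC))"
```

```text
ft_force: [-0.8, 0.9, 0.8]
ft_force: [-0.0, -0.3, 0.0]
ft_force: [0.1, -0.1, -0.5]
p -21.3 q -1.9 z 94.1 mm 7.2167
```

View pics/s5.png

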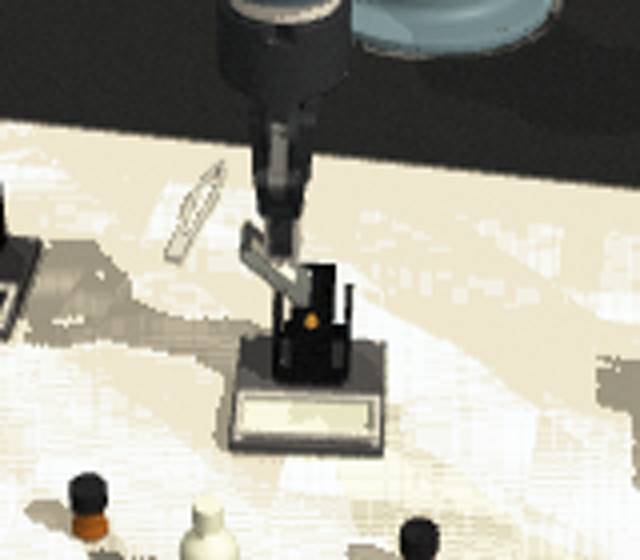

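```bash
python3 -m jog '{"hand":[0,0,0,0,0],"translation":[[-0.3,0,0.25],[-0.3,0,0.3],[-0.25,0,0.3],[-0.25,0,0.35],[-0.2,0,0.35]],"roll":[0,0,0,0,0]}'|grep -E "ft_force"
python3 -m jog '{"hand":[0,0,0,0,0],"translation":[[-0.15,0,0.35],[-0.1,0,0.3],[0,0,0.1],[0,0,0],[0,0,0]],"roll":[0,0,0,0,0]}'|grep -E "ft_force"
python3 -c "
from h import *
from workcell import status
print(pq(status.get_obs()))"
python3 -m jog '{"hand":[0,0],"translation":[[0,0,0.15],[0,0,0]],"roll":[0,0]}'|grep -E "ft_force|pos"
python3 -m jog '{"hand":[0,0],"translation":[[0,0,0.1],[0,0,0]],"roll":[0,0]}'|grep -E "ft_force|pos"
```

```text
ft_force: [0.3, -0.7, 0.6]
ft_force: [0.6, -0.1, 0.4]
p -36.4 q -1.5 z 71.8 mm
eef_pos: [0.5559, -0.0348, 0.0704]
ft_force: [-0.3, 0.0, -0.4]
eef_pos: [0.5558, -0.0348, 0.0693]
ft_force: [0.6, 0.5, 0.2]
```

```bash
python3 -m jog '{"hand":[0,0],"translation":[[0,0,0.1],[0,0,0]],"roll":[0,0]}'|grep -E "ft_force|pos"
python3 -m jog '{"hand":[0,0],"translation":[[0,0,0.08],[0,0,0]],"roll":[0,0]}'|grep -E "ft_force|pos"
python3 -m jog '{"hand":[0,0],"translation":[[0,0,0.05],[0,0,0]],"roll":[0,0]}'|grep -E "ft_force|pos"
```

```text
eef_pos: [0.5557, -0.0348, 0.0683]
ft_force: [0.6, -0.5, 1.4]
eef_pos: [0.5557, -0.0348, 0.0675]
ft_force: [-0.7, -0.0, -0.5]
eef_pos: [0.5558, -0.0348, 0.0671]
ft_force: [0.6, 0.4, 0.0]
```

```bash
python3 -m jog '{"hand":[0,0],"translation":[[0,0,0.05],[0,0,0]],"roll":[0,0]}'|grep -E "ft_force|pos"
python3 -m jog '{"hand":[0,0],"translation":[[0,0,0.05],[0,0,0]],"roll":[0,0]}'|grep -E "ft_force|pos"
```

```text
eef_pos: [0.5558, -0.0348, 0.067]
ft_force: [-0.9, 1.1, 3.1]
eef_pos: [0.5558, -0.0349, 0.0668]
ft_force: [-2.4, 0.6, 8.4]
```

The force rises at z = 67 mm, where a flat tag's top face should be, so the tag is against its stop. I'll lift clear and check.

```bash
python3 -m jog '{"hand":[0,0,0,0,0],"translation":[[0,0,-0.3],[0,0,-1],[0,0,-3],[0,0,-3.5],[0,0,-3.5]],"roll":[0,0,0,0,0]}'|grep -E "ft_force|pos"
python3 -m jog '{"hand":[0,0,0,0,0],"translation":[[0,0,-3],[0,-4,0],[0,-4,0],[0,-4,0],[0,-4,0]],"roll":[0,0,0,0,0]}'|grep -E "ft_force|pos"
python3 -m jog '{"hand":[0,0,0],"translation":[[-4,0,0],[-4,0,0],[0,0,0]],"roll":[0,0,0]}'
python3 - <<'E'
from workcell import eyes
import cv2,numpy as np
a=eyes.snapshot('top')['image'];b=eyes.snapshot('scene')['image']
z=cv2.imread('pics/top0.png')
f=lambda i,w,h:cv2.resize(i,(w,h),interpolation=cv2.INTER_CUBIC)
cv2.imwrite('pics/end.png',np.vstack([np.hstack([f(z[205:275,290:360],300,300),f(a[205:275,290:360],300,300)]),f(b[180:300,205:485],600,257)]))
d=cv2.absdiff(a,z).max(2)>40
print([(n,int(d[s].sum())) for n,s in dict(left=np.s_[210:265,190:250],right=np.s_[250:305,400:460],vials=np.s_[155:200,285:380],dish=np.s_[275:325,120:170]).items()])
E
```

```text
eef_pos: [0.5548, -0.0346, 0.1801]
ft_force: [1.2, 0.5, 0.3]
eef_pos: [0.396, -0.0563, 0.2096]
ft_force: [-0.5, -1.2, -0.2]
time: 10.35
eef_pos: [0.4084, -0.1408, 0.2099]
ee_rot: [0.003, 0.661, 0.751, -0.001]
ft_force: [0.9, 0.1, 0.9]
gripper_width: 0.001
finger_force: 0.0
[('left', 156), ('right', 1948), ('vials', 0), ('dish', 0)]
```

View pics/end.png

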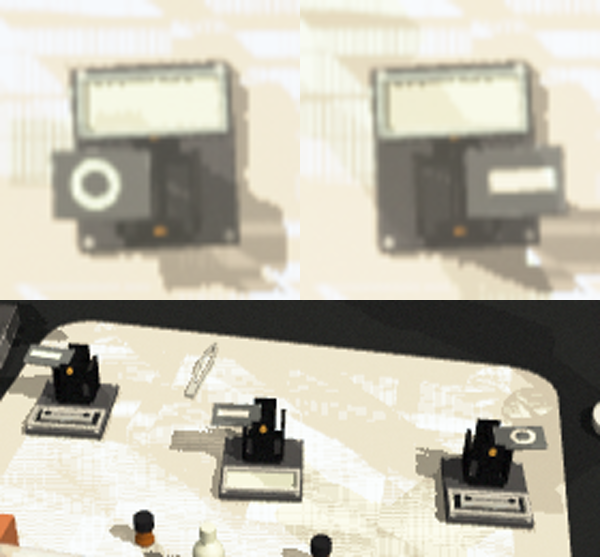

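The tag lies flat on the right with its bar up, and the dock hasn't moved. The large pixel change around the right dock comes from the arm and its shadow there; the scene view shows that dock as it was.

```bash
python3 -c "
from workcell import bot
print(bot.job_done())"
```

```text
the job is handed in; nothing more can be done
None
```

The middle (empty) dock's tag is turned over to the right and lies flat with its bar showing; the dock and everything else look undisturbed in the final pictures, the arm is clear, and the job was handed in at about 10.5 s.

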